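# Slide the tall pepper mill into its bay

## Robot

A 7-joint arm with a two-finger parallel gripper is mounted at the origin on the work surface. World frame = base frame: x ahead of the robot, y to its left, z up, the work surface at z = 0. Lengths are in m, angles in rad, forces in N, time in s.
With the tool pointing down it reaches from about 0.425 to 0.825 m from the base axis. Payload 3.6 kg.
Tool frame: the origin (TCP) lies where the fingers leave the gripper's body, on its centre line; the fingertips stand 73 mm ahead of it and the grasp point (between the pads) lies 54 mm ahead of it; z points along the fingers, y is the line along which they close (so a half turn about z gives the same grasp; the last joint's range is limited). The gripper opens to 85 mm and grips with 20 to 120 N. Pads are 22 mm wide; open, the fingers measure 114 mm over their backs; the gripper's body (76 mm by 85 mm) begins 54 mm behind the grasp point. The pads swing forward as they close: fully open they stand 13 mm farther back than shut.
Start: joints at [1.21, 0.615, -0.013, 1.423, 0.008, 1.103, -0.04], TCP at [0.213, -0.614, 0.304] pointing down, gripper open.
Joint ranges: [-3.12, 3.12], [-0.3, 2.06], [-1.34, 1.32], [0.26, 2.42], [-1.36, 4.5], [0.01, 1.98], [-2.84, 2.84]. Speed limits (rad/s): [2.79, 2.79, 3.14, 3.14, 3.14, 3.14, 3.14].

## Interface

Orientations are given as a unit quaternion [x, y, z, w].
In Python, from station import arm, snapshot, camera_info, ticket gives the robot as it stands. Calls block until the motion is done:
- arm.movep(position, orientation): joint-space move of the TCP to a pose.
- arm.line_to(position, velocity=0.15, ori=None): straight line of the TCP; ori=None keeps the orientation; velocity is the mean speed in m/s.
- arm.move_j(angles): joint-space move.
- arm.move_gripper(opening, effort=None): opening from 0.0 (shut) to 1.0 (fully open); effort is the grip in N (None keeps the last); returns when the fingers have stopped.
- arm.pause(seconds).
- arm.ik(position, orientation): joint angles nearest the present ones, or None.
- snapshot(name): name is "scene" or "top"; returns the picture (400x640x3 uint8, blue, green, red); there is no depth.
- camera_info(name): a dict with "fx", "fy", "cx", "cy" (pixels), "R" (3x3) and "t" (3): a world point X has camera coordinates R X + t. Camera axes: x right, y down, z forward; pixel columns grow to the right and rows downward; lengths in m; the calibration is good to about 2 mm. A picture is of the moment at which its call begins. camera_info takes no time and is no camera call.
A pose or a line that the arm cannot do raises arm.MotionError and nothing moves.
- ticket.finish_job(): hands the job in; it is judged then, once.
Readings, each from a call of its own:
- arm.read_time(): time.
- arm.read_joint_positions(): joint angles.
- arm.read_dq(): joint speeds.
- arm.read_effort(): joint torques, N m.
- arm.read_tool_pos(): TCP position.
- arm.read_eef_rot(): TCP orientation.
- arm.read_ft_force(): force on the tool from outside, world axes, zero at the start.
- arm.read_wrist_torque(): the same for the moment, N m.
- arm.read_opening(): opening from 0.0 (shut) to 1.0 (fully open).
- arm.read_finger_force(): force on a finger pad.
Only numpy, scipy, OpenCV 4.12 (cv2) and the standard library are available. Lean on these libraries where they do the work, as an engineer would, in place of code of your own. Each camera call takes 0.05 s, during which the arm holds its last target. There are 200 camera calls.

## Task

Tidy the kitchen counter: with the fingertips, push the tall pepper mill along the counter, standing upright the whole way, into the empty bay of the white mill stand until it stands fully home against the back of the bay. It is top-heavy and topples unless it is pushed near its foot; do not lift it or tip it over, and leave the short salt mill in the other bay and everything else on the counter where it is.

Things in the scene. Friction and masses are not known exactly. Their poses are not given: they have to be found in the camera images.
- mill: Tall pepper mill: dark turned wood, loose, 205 mm tall, 0.2 to 0.45 kg. Foot: upright cylinder 52 mm across, 50 mm high; above it a waist (34 mm) and a head (46 mm). Origin at the centre of its underside, z up its axis; round, yaw means nothing. Pushed within 25 mm of the counter it slides, near or above mid-height it tips. Starts left or right, nearer the robot than the stand.
- bay_free: Empty bay of the fixed white mill stand: a U of sheet 40 mm high, no floor or lip, open to the robot; 70 mm clear between side walls 4 mm thick. Origin on the counter where the mill's axis stands when home and centred; x into the bay (within 10 deg of straight ahead), y left, z up. Back wall's inner face at x = +27 mm, side walls' front ends at x = -18 mm, so the mill's foot stays 8 mm proud.
- bay_salt: The other bay of the stand, the same shape and axes, 80 mm to the left or right of the empty one (either can be the empty one). It holds the short salt mill.
- salt: The short salt mill, the same dark wood, 115 mm tall, foot 50 mm in diameter, loose, standing in the other bay. Origin at the centre of its underside. To be left alone.
- ramekin: White ceramic ramekin, 64 mm across and 42 mm high, loose, on the counter on the opposite side from the tall mill. Origin at the centre of its underside. To be left alone.
- mug_a: Blue mug, 80 mm across, 95 mm high, at the left beyond the mill's starting places. Origin at the centre of its underside. To be left alone.
- mug_b: A second such mug, further to the left. Origin at the centre of its underside. To be left alone.
- soap: Green washing-up bottle, 66 mm across, 210 mm high, at the right, beside the stand. Origin at the centre of its underside. To be left alone.
- tumbler: Glass tumbler, 70 mm across, 100 mm high, at the right, beside the stand. Origin at the centre of its underside. To be left alone.
- bowl: White bowl, 140 mm across, 60 mm high, at the right. Origin at the centre of its underside. To be left alone.

How it is judged:
At the end, for the whole second after the job is handed in: The tall mill stands upright (within 0.06 rad) on the counter in the empty bay, its axis within 8 mm of the fully-home position along the bay and between the side walls, at rest; the salt mill and the other bystanders are within 20 mm of where they began (x of mill in the frame of bay_free between -0.008 and 0.006 m and y of mill in the frame of bay_free between -0.013 and 0.013 m and angle between mill's own z axis and vertical below 0.06 rad and height (world z) of mill below 0.006 m and linear speed of mill below 0.02 m/s and distance of each of salt, ramekin, mug_a, mug_b, soap, tumbler, bowl from where it was at the start of the episode below 0.02 m); the robot touches nothing.
It fails at once if the tall mill is tipped by more than 0.2 rad (angle between mill's own z axis and vertical above 0.2 rad).
It fails at once if the tall mill is lifted or carried (its underside 10 mm off the counter) (height (world z) of mill above 0.01 m).
It fails at once if a bystander is knocked away by more than 20 mm (distance of any of salt, ramekin, mug_a, mug_b, soap, tumbler, bowl from where it was at the start of the episode above 0.02 m).
It also fails if it takes over 58 s, if anything falls off the work surface, if the arm or the gripper's body presses on something with over 40 N, if the wrist force passes 120 N, or if a joint passes its speed limit or range.

## Working session

There is one attempt and no reset: what is moved stays moved. The work goes in short steps, each a Python script; the robot and the scene stay as the last script left them, time stands still between calls to the robot, and variables do not carry over. Pictures are saved under pics/ and viewed, at most 10 in all, crops included, and the job is handed in when it is done.

```bash
mkdir -p pics
python3 - <<'E'
from station import arm, snapshot, camera_info
import cv2
for n in("scene","top"):
    cv2.imwrite(f"pics/{n}0.png",snapshot(n)); c=camera_info(n); print(n,c)
print(arm.read_time(),arm.read_eef_rot())
E
```

```text
scene {'fx': 514.4534353645881, 'fy': 514.4534353645881, 'cx': 322.92192000127204, 'cy': 197.0689692514462, 'R': array([[ 0.80435459,  0.59412898,  0.00494491],
       [ 0.4421238 , -0.59296285, -0.67299451],
       [-0.3969134 ,  0.54351248, -0.73963095]]), 't': array([-0.51293706, -0.2245704 ,  1.63593802])}
top {'fx': 416.4441494727924, 'fy': 416.4441494727924, 'cx': 320.4322848697299, 'cy': 195.81687171855714, 'R': array([[ 0.01260046, -0.99991992, -0.001174  ],
       [-0.99819415, -0.01250973, -0.05875332],
       [ 0.05873393,  0.00191219, -0.99827184]]), 't': array([-0.0112766 ,  0.6099022 ,  1.46781729])}
0.1 [ 9.86098130e-01  1.66159855e-01 -1.98826753e-04 -1.15817246e-03]
```

View pics/top0.png

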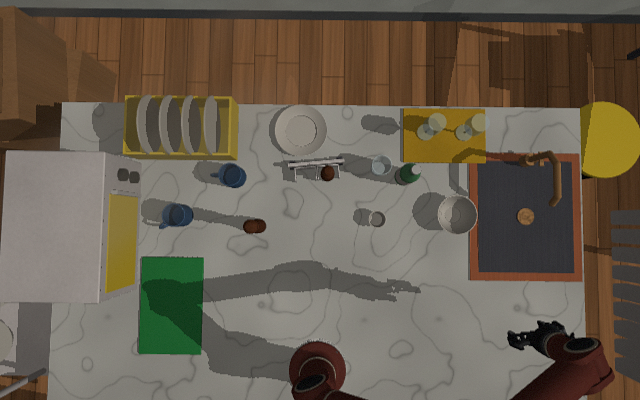

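View pics/scene0.png

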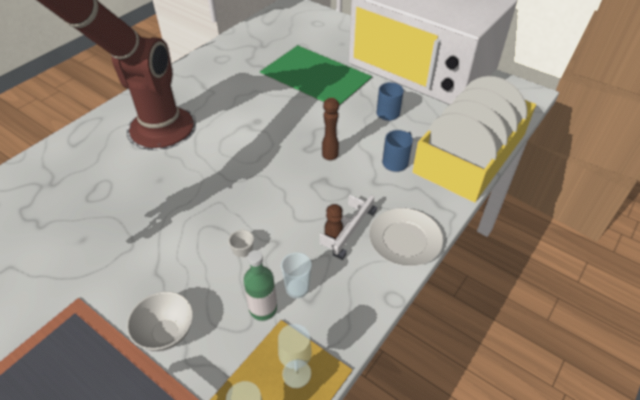

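The top view shows the mill at about (255,226), with the stand at (290-345,155-182). Salt is in its right bay, so the left bay is empty. I'll enlarge both pictures.

Run:
```python
import cv2
a=cv2.imread("pics/top0.png")[145:245,230:360]; cv2.imwrite("pics/topc.png",cv2.resize(a,None,fx=6,fy=6,interpolation=cv2.INTER_CUBIC))
a=cv2.imread("pics/scene0.png")[90:265,300:400]; cv2.imwrite("pics/scenec.png",cv2.resize(a[:, :],None,fx=3.4,fy=3.4,interpolation=cv2.INTER_CUBIC))
```

```text
(no output)
```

View pics/topc.png

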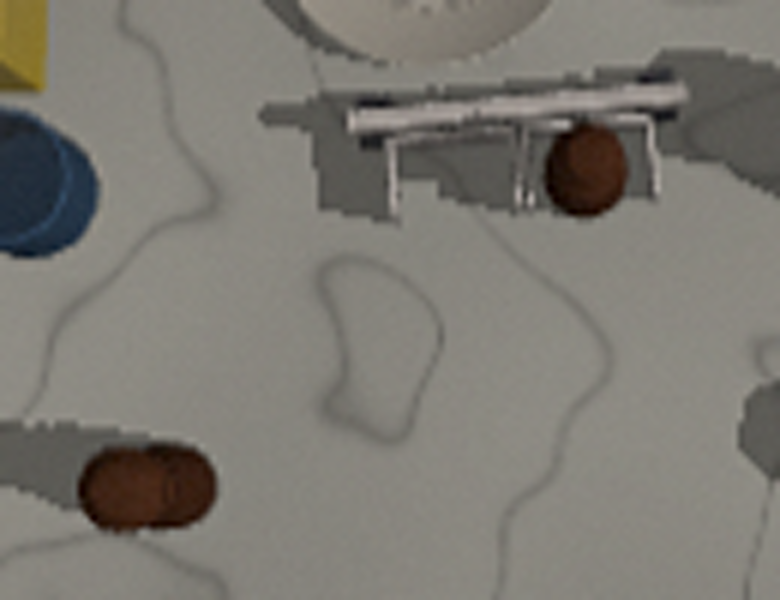

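View pics/scenec.png

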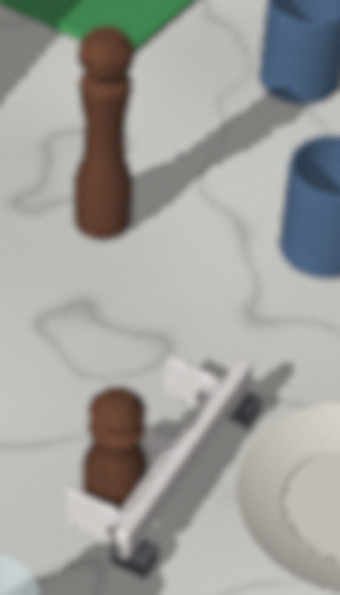

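The top crop shows the mill's foot centred near (172,486). The free bay's wall front ends are at (396,218) and (521,210), and its back corners at (392,135) and (520,126). In the scene crop the foot's lower edge is near (103,238). Next I'll convert these to world positions.

```bash
cat > h.py <<'E'
import numpy as np
from station import arm, snapshot, camera_info
def w(name,u,v,z):
    c=camera_info(name); R=np.array(c["R"]); t=np.array(c["t"])
    d=R.T@np.array([(u-c["cx"])/c["fx"],(v-c["cy"])/c["fy"],1]); o=-R.T@t
    return (o+d*(z-o[2])/d[2])
def pix(name,X):
    c=camera_info(name); p=np.array(c["R"])@X+c["t"]; return c["fx"]*p[0]/p[2]+c["cx"],c["fy"]*p[1]/p[2]+c["cy"]
E
python3 - <<'E'
from h import *
np.set_printoptions(precision=4,suppress=True)
T=lambda u,v,z:w("top",230+u/6,145+v/6,z)
S=lambda u,v,z:w("scene",300+u/3.4,90+v/3.4,z)
print("foot top",T(172,486,.04),"right edge",T(217,486,.04),"far",T(175,443,.05),"near",T(175,528,.05))
print("head",T(124,488,.185))
print("scene foot",S(103,238,0),S(75,215,.01),S(131,215,.01),"head ctr",S(106,50,.19))
for n,p in dict(FL=(396,218),FR=(521,210),BL=(392,135),BR=(520,126),SFR=(656,195),SBR=(652,118)).items(): print(n,T(*p,.04))
print("scene FL",S(165,358,.04),"FR salt",S(68,488,.04))
print("mug",T(48,180,.05),"salt",T(587,170,.1))
E
```

```text
foot top [0.5002 0.2112 0.04  ] right edge [0.5005 0.1849 0.04  ] far [0.5252 0.2085 0.05  ] near [0.4761 0.2074 0.05  ]
head [0.501  0.2148 0.185 ]
scene foot [0.5204 0.1959 0.    ] [0.4894 0.1963 0.01  ] [0.529  0.2258 0.01  ] head ctr [0.5086 0.2113 0.19  ]
FL [0.6587 0.083  0.04  ]
FR [0.6643 0.0097 0.04  ]
BL [0.7077 0.0862 0.04  ]
BR [0.7139 0.011  0.04  ]
SFR [ 0.6742 -0.0694  0.04  ]
SBR [ 0.7196 -0.0666  0.04  ]
scene FL [0.6645 0.0794 0.04  ] FR salt [ 0.681  -0.0714  0.04  ]
mug [0.6775 0.2859 0.05  ] salt [ 0.6816 -0.0278  0.1   ]
```

```bash
cat >> h.py <<'E'
from scipy.spatial.transform import Rotation as Ro
EL=np.radians(50); TIP=0.073
home=np.array([.682,.0475]); th=.085
def ori(psi,s=1,e=EL):
    z=np.array([np.cos(psi)*np.cos(e),np.sin(psi)*np.cos(e),-np.sin(e)]); y=s*np.array([-np.sin(psi),np.cos(psi),0])
    return Ro.from_matrix(np.c_[np.cross(y,z),y,z]).as_quat()
def tcp(xy,zt,psi,e=EL,L=None):  # tip centre -> TCP
    L=TIP if L is None else L
    z=np.array([np.cos(psi)*np.cos(e),np.sin(psi)*np.cos(e),-np.sin(e)]); return np.r_[xy,zt]-L*z
E
python3 - <<'E'
from h import *
np.set_printoptions(precision=3,suppress=True)
m=np.array([.503,.212]); P1=home-.07*np.array([np.cos(th),np.sin(th)])
d=P1-m; psi=np.arctan2(d[1],d[0]); print(P1,np.degrees(psi))
u=d/np.linalg.norm(d); v=np.array([np.cos(th),np.sin(th)])
for s in(1,-1):
  for n,(xy,zt,p) in dict(up=(m-.08*u,.25,psi),a=(m-.08*u,.012,psi),b=(P1-.03*u,.012,psi),c=(P1-.08*v,.012,th),cu=(P1-.08*v,.25,th),d=(home-.03*v,.012,th)).items():
    print(s,n,arm.ik(tcp(xy,zt,p),ori(p,s)))
E
```

```text
[0.612 0.042] -57.340399269894306
1 up [-0.285  0.834 -1.2    1.713  1.116  1.842 -1.153]
1 a [-1.448  1.137  0.902  1.881 -0.23   0.592 -0.08 ]
1 b [-0.904  1.028  0.696  1.954  0.46   0.262 -0.385]
1 c None
1 cu [ 0.735  0.415 -1.142  2.29   1.749  0.475 -0.163]
1 d [ 0.564  1.223 -1.152  2.156  2.293  1.072 -0.252]
-1 up [-0.301  0.807 -1.149  1.713  1.097  1.803  2.007]
-1 a [-0.319  1.26  -1.153  1.845  1.418  1.794  1.658]
-1 b [-1.111  1.31   1.192  1.959 -1.124  0.465 -2.046]
-1 c None
-1 cu [ 0.05   0.235 -0.204  2.306  2.452  0.121  2.239]
-1 d [ 0.383  1.005 -0.77   2.161  2.454  0.801  2.52 ]
```

Run:
```python
from h import *
np.set_printoptions(precision=2,suppress=True)
m=np.array([.503,.212]);v=np.array([np.cos(th),np.sin(th)])
for off in(.055,.07):
  P1=home-off*v; d=P1-m; psi=np.arctan2(d[1],d[0]);u=d/np.linalg.norm(d)
  for e in(50,60,66):
    e=np.radians(e)
    for p2 in (th,th-.3):
      v2=np.array([np.cos(p2),np.sin(p2)])
      for s in(1,-1):
        r=[]
        for xy,zt,p in((m-.06*u,.25,psi),(m-.06*u,.012,psi),(P1-.03*u,.012,psi),(P1-.05*v2,.012,p2),(P1-.035*v2,.012,p2),(home-.03*v2,.012,p2)):
          q=arm.ik(tcp(xy,zt,p,e),ori(p,s,e)); r.append(0 if q is None else 1)
        print(off,np.degrees(e),p2,s,r, q)
```

```text
0.055 50.0 0.085 1 [1, 1, 1, 1, 1, 1] [ 0.56  1.22 -1.15  2.16  2.29  1.07 -0.25]
0.055 50.0 0.085 -1 [1, 1, 1, 1, 1, 1] [ 0.38  1.01 -0.77  2.16  2.45  0.8   2.52]
0.055 50.0 -0.21499999999999997 1 [1, 1, 1, 1, 1, 1] [ 0.42  1.23 -1.15  2.12  2.17  1.32 -0.52]
0.055 50.0 -0.21499999999999997 -1 [1, 1, 1, 1, 1, 1] [ 0.13  0.94 -0.58  2.13  2.25  0.87  2.22]
0.055 59.99999999999999 0.085 1 [1, 1, 1, 1, 1, 1] [ 0.55  1.16 -1.15  2.04  1.97  0.95 -0.03]
0.055 59.99999999999999 0.085 -1 [1, 1, 1, 1, 1, 1] [ 0.15  0.84 -0.39  2.05  2.32  0.36  2.48]
0.055 59.99999999999999 -0.21499999999999997 1 [1, 1, 1, 1, 1, 1] [ 0.36  1.05 -0.96  2.01  1.9   0.96 -0.42]
0.055 59.99999999999999 -0.21499999999999997 -1 [1, 1, 1, 1, 1, 1] [-0.2   0.81 -0.01  2.03  2.27  0.29  2.06]
0.055 66.0 0.085 1 [1, 1, 1, 1, 1, 1] [ 0.37  0.94 -0.77  1.96  1.72  0.57  0.03]
0.055 66.0 0.085 -1 [1, 1, 1, 1, 1, 1] [-0.1   0.8  -0.01  1.97  2.81  0.05  1.89]
0.055 66.0 -0.21499999999999997 1 [1, 1, 1, 1, 1, 1] [-0.18  0.81 -0.01  1.95  1.6   0.17 -0.4 ]
0.055 66.0 -0.21499999999999997 -1 [1, 1, 1, 1, 1, 1] [-0.28  0.81
[... 451 characters left out ...]
-1.15  2.04  1.97  0.95 -0.03]
0.07 59.99999999999999 0.085 -1 [1, 1, 1, 1, 1, 1] [ 0.15  0.84 -0.39  2.05  2.32  0.36  2.48]
0.07 59.99999999999999 -0.21499999999999997 1 [1, 1, 1, 1, 1, 1] [ 0.36  1.05 -0.96  2.01  1.9   0.96 -0.42]
0.07 59.99999999999999 -0.21499999999999997 -1 [1, 1, 1, 1, 1, 1] [-0.2   0.81 -0.01  2.03  2.27  0.29  2.06]
0.07 66.0 0.085 1 [1, 1, 1, 1, 1, 1] [ 0.37  0.94 -0.77  1.96  1.72  0.57  0.03]
0.07 66.0 0.085 -1 [1, 1, 1, 1, 1, 1] [-0.1   0.8  -0.01  1.97  2.81  0.05  1.89]
0.07 66.0 -0.21499999999999997 1 [1, 1, 1, 1, 1, 1] [-0.18  0.81 -0.01  1.95  1.6   0.17 -0.4 ]
0.07 66.0 -0.21499999999999997 -1 [1, 1, 1, 1, 1, 1] [-0.28  0.81  0.14  1.95  1.64  0.07  2.67]
```

```bash
cat >> h.py <<'E'
EL=np.radians(57)
m=np.array([.503,.212]); v=np.array([np.cos(th),np.sin(th)]); P1=home-.06*v
d=P1-m; psi=np.arctan2(d[1],d[0]); u=d/np.linalg.norm(d)
E
python3 - <<'E'
from h import *
import cv2
np.set_printoptions(precision=3,suppress=True)
arm.line_to(arm.read_tool_pos()+np.array([0,0,.13]),velocity=.3)
arm.move_gripper(.3)
print(arm.read_opening(),arm.read_time())
for s in(1,-1): print(s,arm.ik(tcp(m-.07*u,.30,psi,EL),ori(psi,s,EL)))
s=1
arm.movep(tcp(m-.07*u,.30,psi,EL),ori(psi,s,EL))
print(arm.read_time(),arm.read_joint_positions(),arm.read_ft_force())
cv2.imwrite("pics/s1.png",snapshot("scene"))
E
```

```text
0.29971323415795464 1.2833
1 [-0.207  0.669 -1.148  1.678  0.995  1.688 -0.934]
-1 [-0.207  0.669 -1.148  1.678  0.995  1.688  2.208]
4.525 [-0.206  0.669 -1.147  1.677  0.995  1.688 -0.934] [-0.408 -0.017  0.556]
```

View pics/s1.png

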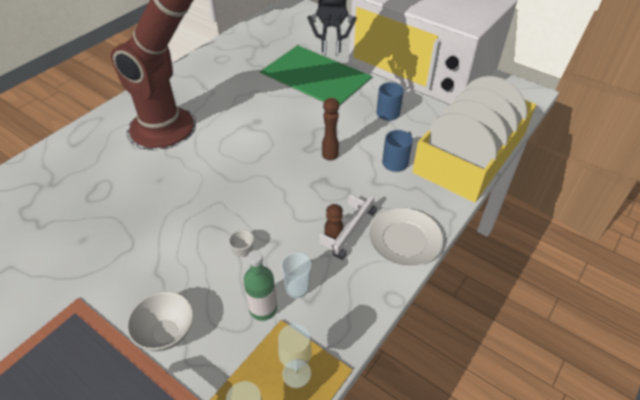

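The gripper is now above and behind the mill at (333,25), with everything undisturbed. I'll go down and feel for the counter.

Run:
```python
from h import *
np.set_printoptions(precision=2,suppress=True)
arm.line_to(tcp(m-.07*u,.03,psi,EL),velocity=.15)
f0=arm.read_ft_force(); print(arm.read_time(),f0)
z=.03
while z>.0:
    z-=.0015; arm.line_to(tcp(m-.07*u,z,psi,EL),velocity=.03); f=arm.read_ft_force()-f0
    if z<.014: print(round(z,4),f,arm.read_tool_pos()-tcp(m-.07*u,z,psi,EL))
    if f[2]>3: break
print(arm.read_time())
```

```text
6.525 [-0.85  0.81  1.16]
0.0135 [ 0.61 -1.24 -0.7 ] [-0. -0. -0.]
0.012 [ 1.04 -0.77 -0.06] [-0. -0. -0.]
0.0105 [ 1.05 -1.17 -1.2 ] [-0. -0. -0.]
0.009 [ 0.54 -1.45 -1.56] [-0. -0. -0.]
0.0075 [ 0.39 -1.29 -1.23] [-0. -0. -0.]
0.006 [-0.29 -1.21 -0.4 ] [-0. -0. -0.]
0.0045 [-0.24 -0.74 -0.59] [-0. -0. -0.]
0.003 [-0.13 -0.45  3.43] [0. 0. 0.]
11.025
```

Run:
```python
from h import *
import cv2
np.set_printoptions(precision=3,suppress=True)
zt=.007
arm.line_to(tcp(m-.07*u,zt,psi,EL),velocity=.05)
L=np.linalg.norm(d)
for a,vel in((.07,.05),(L-.03,.05)):
    arm.line_to(tcp(m+a*u if a>.08 else m+(a-.03)*u,zt,psi,EL),velocity=vel)
    print(arm.read_time(),arm.read_ft_force())
    t=snapshot("top")
    if a==.07: cv2.imwrite("pics/t1.png",t)
arm.line_to(tcp(m+(L-.055)*u,zt,psi,EL),velocity=.1)
t=snapshot("top"); s=snapshot("scene"); cv2.imwrite("pics/t2.png",t); cv2.imwrite("pics/s2.png",s)
a=cv2.resize(t[150:230,240:340],None,fx=6,fy=6,interpolation=cv2.INTER_CUBIC)
cv2.imwrite("pics/t2c.png",a)
cv2.imwrite("pics/s2c.png",cv2.resize(s[60:260,270:420],None,fx=3,fy=3,interpolation=cv2.INTER_CUBIC))
```

```text
13.625 [-0.893  1.748  0.574]
16.575 [-1.144  1.352  0.02 ]
```

View pics/t2c.png

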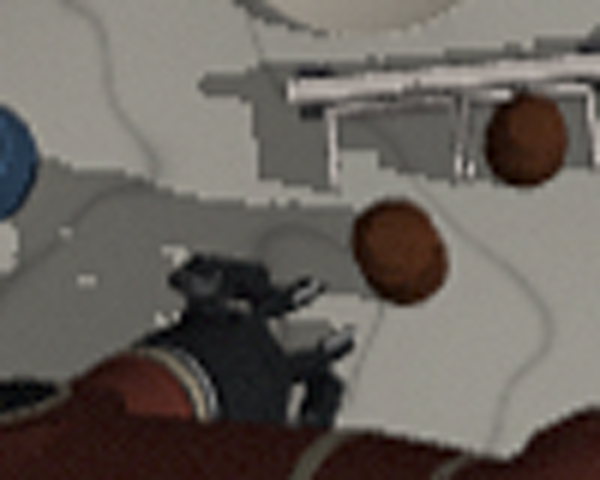

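View pics/s2c.png

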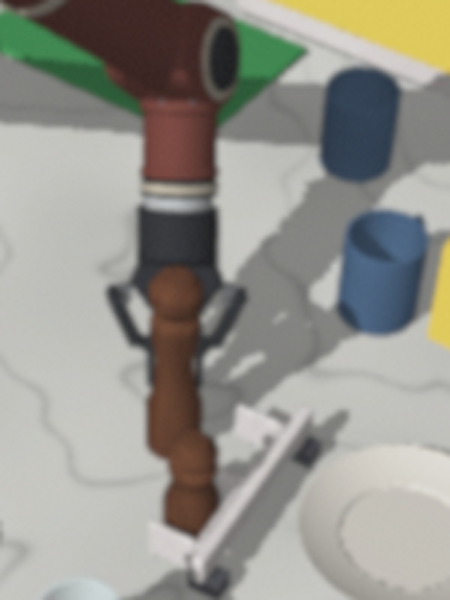

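The mill stands upright just before the free bay, with its foot near (402,258) and head near (397,246) in the top crop. The fingers have backed off. I'll compute its position, then move round behind it.

```bash
cat >> h.py <<'E'
T2=lambda u,v,z:w("top",240+u/6,150+v/6,z)
m2=(T2(402,258,.03)[:2]+T2(397,246,.185)[:2])/2
v2=home-m2; v2/=np.linalg.norm(v2); p2=np.arctan2(v2[1],v2[0])
E
python3 - <<'E'
from h import *
np.set_printoptions(precision=3,suppress=True)
print(T2(402,258,.03),T2(397,246,.185),m2,P1,np.degrees(p2))
bx=lambda a:[(a-home)@v,(a-home)@np.array([-v[1],v[0]])]
print("bay frame",bx(m2)); print("FL,FR now",T2(333,187,.04),T2(460,178,.04))
p=arm.read_tool_pos(); arm.line_to(p-np.r_[.03*u,0],velocity=.1)
p=arm.read_tool_pos(); arm.line_to(p-np.r_[.04*u,-.24],velocity=.2)
for s in(1,-1):
  for D,z in((.07,.25),(.06,.25),(.06,.007),(.05,.007)): print(s,D,z,arm.ik(tcp(m2-D*v2,z,p2,EL),ori(p2,s,EL)))
print(arm.read_joint_positions(),arm.read_time())
E
```

```text
[0.619 0.044 0.03 ] [0.615 0.041 0.185] [0.617 0.043] [0.622 0.042] 4.169017449181947
bay frame [np.float64(-0.06538657759000749), np.float64(0.0008001701897895524)]
FL,FR now [0.659 0.085 0.04 ] [0.666 0.01  0.04 ]
1 0.07 0.25 [ 0.709  0.45  -1.148  2.156  1.305  0.536  0.272]
1 0.06 0.25 [ 0.699  0.47  -1.148  2.134  1.304  0.555  0.283]
1 0.06 0.007 [ 0.495  1.061 -0.995  2.334  2.255  0.977 -0.487]
1 0.05 0.007 [ 0.501  1.068 -1.004  2.307  2.237  0.968 -0.453]
-1 0.07 0.25 [ 0.457  0.323 -0.746  2.162  1.104  0.32  -2.693]
-1 0.06 0.25 [ 0.453  0.34  -0.748  2.139  1.1    0.334 -2.682]
-1 0.06 0.007 [-0.241  0.818  0.178  2.356  3.289  0.607  1.34 ]
-1 0.05 0.007 [-0.24   0.818  0.178  2.329  3.296  0.58   1.333]
[ 0.047  0.688 -1.067  1.786  1.128  1.475 -0.782] 18.9333
```

Run:
```python
from h import *
import cv2
np.set_printoptions(precision=3,suppress=True)
zt=.007
arm.movep(tcp(m2-.065*v2,.25,p2,EL),ori(p2,1,EL)); print(arm.read_time())
try: arm.line_to(tcp(m2-.06*v2,zt,p2,EL),velocity=.12)
except arm.MotionError as e: print(e); raise SystemExit
f0=arm.read_ft_force(); print(arm.read_time(),f0)
arm.line_to(tcp(home-.043*v2,zt,p2,EL),velocity=.04)
print(arm.read_time(),(arm.read_ft_force()-f0))
a=-.043
while a<-.020:
    a+=.0015; arm.line_to(tcp(home+a*v2,zt,p2,EL),velocity=.03)
    f=-np.mean([(arm.read_ft_force()-f0)[:2]@v2 for _ in range(3)]); print(round(a,4),round(f,2))
    if f>6: break
t=snapshot("top"); s=snapshot("scene"); print(arm.read_time())
A=cv2.resize(t[150:210,270:350],None,fx=7,fy=7,interpolation=cv2.INTER_CUBIC)
B=cv2.resize(s[120:260,300:400],None,fx=3,fy=3,interpolation=cv2.INTER_CUBIC)
c=np.zeros((420,860,3),np.uint8); c[:420,:560]=A; c[:420,560:]=B; cv2.imwrite("pics/f.png",c[:,60:])
```

```text
19.925
22.1 [ 0.12   0.171 -0.525]
24.3083 [-1.741  0.097 -0.219]
-0.0415 1.8
-0.04 0.72
-0.0385 1.44
-0.037 1.83
-0.0355 0.07
-0.034 1.37
-0.0325 1.38
-0.031 0.33
-0.0295 1.75
-0.028 2.44
-0.0265 1.57
-0.025 5.35
-0.0235 8.11
27.6583
```

View pics/f.png

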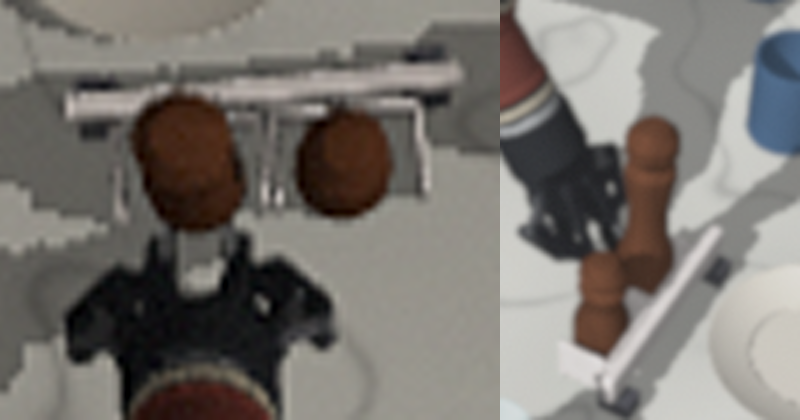

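The mill is in the bay, its foot centred between the walls (about 195 against 118 and 265), and the force rose at the end as it met the back wall. I'll back off, check that it's upright, and look again.

Run:
```python
from h import *
import cv2
np.set_printoptions(precision=3,suppress=True)
p=arm.read_tool_pos()
arm.line_to(p-np.r_[.02*v2,0],velocity=.04)
try: arm.line_to(p-np.r_[.045*v2,-.10],velocity=.1); arm.line_to(p-np.r_[.06*v2,-.25],velocity=.2)
except arm.MotionError as e: print(e)
arm.pause(.3); t=snapshot("top"); s=snapshot("scene"); print(arm.read_time(),arm.read_tool_pos())
A=cv2.resize(t[150:210,270:350],None,fx=7,fy=7,interpolation=cv2.INTER_CUBIC)
B=cv2.resize(s[120:260,300:400],None,fx=3,fy=3,interpolation=cv2.INTER_CUBIC)
c=np.zeros((420,860,3),np.uint8); c[:,:560]=A; c[:,560:]=B
cv2.imwrite("pics/g.png",c[:,60:])
X=np.r_[home+.002*v,0]
for z in(0,.03,.05,.185,.2):
    a=pix("top",X+[0,0,z]); b=pix("scene",X+[0,0,z]); print(z,((a[0]-270)*7-60,(a[1]-150)*7),((b[0]-300)*3+500,(b[1]-120)*3))
```

```text
30.8333 [0.557 0.039 0.318]
0 (np.float64(195.7502417257959), np.float64(178.7365818548419)) (np.float64(641.5375787315207), np.float64(286.2346851234753))
0.03 (np.float64(193.70989940510663), np.float64(172.38380519100684)) (np.float64(642.8851296661796), np.float64(264.35207404330333))
0.05 (np.float64(192.30311012557905), np.float64(168.0036489714868)) (np.float64(643.8080451387792), np.float64(249.36503360770496))
0.185 (np.float64(181.69703028687894), np.float64(134.98073129201404)) (np.float64(650.6074661428329), np.float64(138.9505909508839))
0.2 (np.float64(180.38371088736915), np.float64(130.8916013706444)) (np.float64(651.4304198073523), np.float64(125.58681039572687))
```

View pics/g.png

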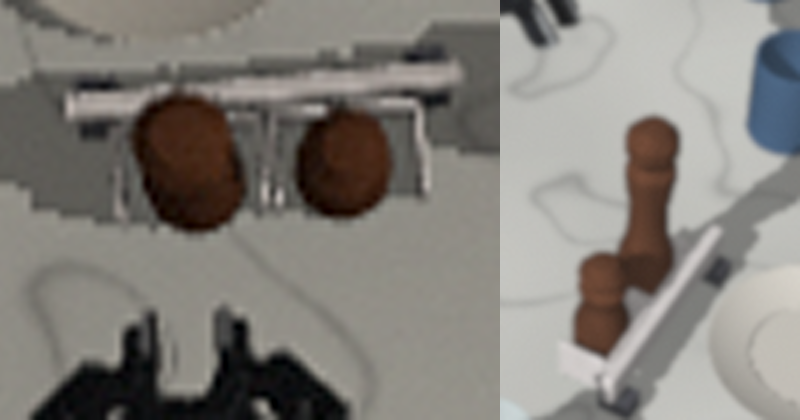

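The mill stands free and upright in the bay: foot near edge at row 231, head at about (183,141), both within about 2 px of the home prediction. Salt hasn't moved and the fingers are clear. I'll hand it in.

```bash
python3 -c "
from station import ticket
print(ticket.finish_job())"
```

```text
the job is handed in; nothing more can be done
None
```

The pepper mill stands upright in the empty bay, against the back wall, with the gripper clear. I handed the job in at about 31 s of the 58 s allowed; no verdict came back. The last close-up showed the salt mill and stand undisturbed, but I did not re-measure the objects farther out.

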